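# Run a batch of shells through the inspection station

### The arm

A 7-joint arm with a two-finger parallel gripper is mounted at the origin on the work surface. World frame = base frame: x ahead of the robot, y to its left, z up, the work surface at z = 0. Lengths are in m, angles in rad, forces in N, time in s.
With the tool pointing down it reaches from about 0.4 to 0.85 m from the base axis. Payload 10.4 kg.
Tool frame: the origin (TCP) lies at the very end of the fingers, on their centre line; the grasp point (between the pads) lies 19 mm behind it; z points along the fingers, y is the line along which they close (so a half turn about z gives the same grasp; the last joint's range is limited). The gripper opens to 87 mm and grips with 3 to 60 N. Pads are 19 mm wide; open, the fingers measure 117 mm over their backs; the gripper's body (75 mm by 190 mm) begins 51 mm behind the grasp point.
Start: joints at [-1.315, 0.332, -0.065, 1.46, 0.022, 1.35, -0.088], TCP at [0.172, 0.601, 0.223] pointing down, gripper open.
Joint ranges: [-2.6, 2.6], [-0.5, 2.12], [-1.47, 1.34], [0.16, 2.42], [-1.27, 4.41], [0.06, 2.06], [-2.6, 2.6]. Speed limits (rad/s): [2.22, 2.22, 2.79, 2.79, 3.14, 3.14, 3.14].

### API

Orientations are given as a unit quaternion [x, y, z, w].
In Python, from bench import * gives the robot as it stands.
- The arm moves only by the tool carry_out, never from a script. Its argument "deltas" is a list of rows, each an object with "hand": the finger opening in mm, from 0 to 87; "dp": the shift along the tool's x, y, z each as a share of 250 mm, from -1 to 1, a list of three; "spin": the turn about the tool's z as a share of pi rad, from -1 to 1. In form: [{"hand": hand, "dp": [dx, dy, dz], "spin": spin}, ...]. A call has 1 to 20 rows; each row is the pose to reach, as a shift and turn from the pose commanded when the call began, along the tool's axes at that moment, turning the shorter way round; what a row does not reach only later rows make up. A row lasts 1/10 s, in which the tool goes at most 50 mm and 8.59 degrees, less where a joint would pass 70% of its speed; a pose out of reach is approached as far as the arm can. A call with a number of a shift or a turn outside -1 to 1 is refused whole. A call with a gripper value outside its range is refused whole. The fingers move at their own pace and stop on an object; "force" is the grip in N (left out, the last holds). Time passes only in rows, so rows that repeat a pose let the fingers close. It gives the time, the measured TCP pose, the force, the opening and the grip force at its end, in the units of the state.
- read_state(): the state, without advancing time (a new reading comes with each control period).
- camera(name): name is "side" or "top"; returns the picture (480x640x3 uint8, red, green, blue); there is no depth.
- get_calibration(name): a dict with "fx", "fy", "cx", "cy" (pixels), "R" (3x3) and "t" (3): a world point X has camera coordinates R X + t. Camera axes: x right, y down, z forward; pixel columns grow to the right and rows downward; lengths in m; the calibration is good to about 2 mm. A picture is of the moment at which its call begins. get_calibration takes no time and is no camera call.
- close_job(): hands the job in; it is judged then, once.
The state is a dict: "time": time; "joint_positions": joint angles; "joint_vel": joint speeds; "joint_torque": joint torques, N m; "ee_pos": TCP position; "eef_rot": TCP orientation; "ft_force": force on the tool from outside, world axes, zero at the start; "torque": the same for the moment, N m; "width": finger opening in m; "grip_force": force on a finger pad.
Only numpy, scipy, OpenCV 4.12 (cv2) and the standard library are available. Lean on these libraries where they do the work, as an engineer would, in place of code of your own. Each camera call takes 0.05 s, during which the arm holds its last target. There are 200 camera calls.

### The job

Stand every chrome shell from the blue tray upright in the round steel carrier, then slide the carrier along the plate, never lifting it, onto the yellow inspection mark. With it there, set the red lamp lever to the green set mark and leave it there for about five seconds, then put the lever back to idle (fully home towards the robot's side), and only then slide the carrier on to the green outfeed mark, centred on the ring with all the shells still standing in it. Leave the brass master, the cleaner bottle and the screwdriver where they are.

Things in the scene. Friction and masses are not known exactly. Their poses are not given: they have to be found in the camera images.
- carrier: Round open steel dish, loose on the plate, 0.4 kg: outer diameter 156 mm, wall 4 mm thick and 16 mm high, floor 6 mm thick (inside: 148 mm diameter, wall 10 mm above the floor). In its centre an upright stem to grip from above, 20 mm diameter, orange cap, top 86 mm above the origin. Origin: centre of its underside, z up. Starts on the blue mark.
- shell0: Closed chrome steel shell (cylinder), 34 mm diameter, 40 mm tall, about 80 g; origin at the centre of its underside, z up its axis. Three or four of the four shells are present; they start standing on the floor of the blue tray, about 60 mm (tray x) and 76 mm (tray y) apart. It can fall over if struck hard.
- shell1: Closed chrome steel shell (cylinder), 34 mm diameter, 40 mm tall, about 80 g; origin at the centre of its underside, z up its axis. Three or four of the four shells are present; they start standing on the floor of the blue tray, about 60 mm (tray x) and 76 mm (tray y) apart. It can fall over if struck hard.
- shell2: Closed chrome steel shell (cylinder), 34 mm diameter, 40 mm tall, about 80 g; origin at the centre of its underside, z up its axis. Three or four of the four shells are present; they start standing on the floor of the blue tray, about 60 mm (tray x) and 76 mm (tray y) apart. It can fall over if struck hard.
- shell3: Closed chrome steel shell (cylinder), 34 mm diameter, 40 mm tall, about 80 g; origin at the centre of its underside, z up its axis. Three or four of the four shells are present; they start standing on the floor of the blue tray, about 60 mm (tray x) and 76 mm (tray y) apart. It can fall over if struck hard.
- plate: Fixed aluminium slide plate, 190 mm (its x) by 530 mm (its y), 8 mm thick; origin at the centre of its underside, on the work surface. The three marks lie in a row along its y, 170 mm apart. A black camera, 70 mm wide, 110 mm high, stands fixed beyond its far edge (106 to 190 mm on its +x side) behind the middle mark.
- mark_in: Blue infeed mark: flat round painted mark on the slide plate: a blue ring of 77 to 84 mm radius with a blue centre spot; origin at its centre, on the plate's top (about 8 mm above the work surface). No height to speak of. At one end of the plate; which end differs.
- mark_check: Yellow inspection mark: flat round painted mark on the slide plate: a yellow ring of 77 to 84 mm radius with a yellow centre spot; origin at its centre, on the plate's top (about 8 mm above the work surface). No height to speak of. In the middle of the plate.
- mark_out: Green outfeed mark: flat round painted mark on the slide plate: a green ring of 77 to 84 mm radius with a green centre spot; origin at its centre, on the plate's top (about 8 mm above the work surface). No height to speak of. At the other end of the plate.
- tray: Fixed blue tray that holds the shells at first, 130 mm (x) by 170 mm (y), 12 mm high, wall 4 mm, its floor 4 mm above its underside; origin at the centre of its underside, on the work surface. To the robot's left or right in front of the plate.
- dimmer_base: Fixed white box of the lamp dimmer, 130 mm (x) by 100 mm (y) by 45 mm; origin at the centre of its underside, on the work surface, on the other side from the tray. The lever's hinge axis is the base's y axis through the point 55 mm above the origin. On its +y side a black dial (52 mm radius, y from 26 to 30 mm) with white ticks every 0.2 rad.
- dimmer (a joint): Angle of the lamp lever, rad: 0 = idle, against its stop, leaning 0.7 rad from upright to the base's -x (the robot's side); it grows to 1.4 as the lever swings over to +x (0.7 = upright). A stiff hinge: it stays where it is left; about 2 N at the ball moves it. It starts near idle.
- dimmer_tip (a point): Centre of the red ball, 26 mm diameter, on the end of the lever, 110 mm from the hinge axis; the ball can be gripped from above, fingers closing along the base's y.
- setmark (a joint): Angle of the green set mark on the dial, in the same sense and with the same zero as the lever: the lever is at the set mark when both read the same. A green flag, 61 mm from the hinge axis, on the base's +y side (y from 23 to 49 mm). It differs from start to start; leave it alone.
- setmark_aim (a point): The point where the centre of the lever's red ball is when the lever stands at the green set mark (110 mm from the hinge axis along the green flag's direction).
- master: Bystander: brass gauge master, loose, 48 mm diameter foot, 36 mm diameter above, 45 mm tall; origin at the centre of its underside.
- cleaner: Bystander: white lens-cleaner bottle with blue cap, loose, 52 mm diameter, 130 mm tall; origin at the centre of its underside. Beyond the plate.
- driver: Bystander: screwdriver lying loose beyond the plate, about 200 mm long.

How it is judged:
On the way, in this order (a step that is already met when the one before it is completed fails the run):
1. every shell stands in the carrier (horizontal distance between each of shell0, shell1, shell2, shell3 and carrier below 0.068 m and z of shell0 in the frame of carrier between -0.005 and 0.02 m and angle between each of shell0, shell1, shell2, shell3's own z axis and vertical below 0.2 rad and z of shell1 in the frame of carrier between -0.005 and 0.02 m and z of shell2 in the frame of carrier between -0.005 and 0.02 m and z of shell3 in the frame of carrier between -0.005 and 0.02 m), for 0.2 s.
2. the loaded carrier is on the yellow inspection mark (all of step 1 and horizontal distance between carrier and mark_check below 0.015 m and linear speed of carrier below 0.02 m/s), for 0.3 s.
3. the lever stands at the green set mark while the loaded carrier is on the yellow mark (distance between dimmer_tip and setmark_aim below 0.01 m and horizontal distance between carrier and mark_check below 0.02 m), for 3 s.
4. the lever is back at idle with the carrier not yet moved on (value of joint dimmer below 0.1 rad and horizontal distance between carrier and mark_check below 0.07 m), for 0.2 s.
5. the loaded carrier is on the green outfeed mark (all of step 1 and horizontal distance between carrier and mark_out below 0.015 m and linear speed of carrier below 0.02 m/s), for 0.2 s.
At the end, for the whole second after the job is handed in: The carrier rests flat with its centre within 15 mm of the centre of the green outfeed mark, every present shell stands upright (within 0.2 rad) on its floor, and the lamp lever is within 0.1 rad of idle (all of step 5 and value of joint dimmer below 0.1 rad and angle between carrier's own z axis and vertical below 0.05 rad); the robot touches nothing.
It fails at once if the carrier is lifted more than 10 mm off the plate (z of carrier in the frame of plate above 0.018 m).
It fails at once if the brass master is moved more than 40 mm (distance of master from where it was at the start of the episode above 0.04 m).
It fails at once if the cleaner bottle is moved more than 40 mm (distance of cleaner from where it was at the start of the episode above 0.04 m).
It fails at once if the screwdriver is moved more than 40 mm (distance of driver from where it was at the start of the episode above 0.04 m).
Of shell0, shell1, shell2, shell3 only 3 to 4 are there at a start; the rules pass over those that are not, and their reading is None.
At some moment in a run one of carrier, shell0, shell1, shell2, shell3 may be knocked a few centimetres aside while the robot is not near it.
It also fails if it takes over 210 s, if anything falls off the work surface, if the arm or the gripper's body presses on something with over 40 N, if the wrist force passes 120 N, or if a joint passes its speed limit or range.

## Working session

There is one attempt and no reset: what is moved stays moved. The work goes in short steps, Python scripts to look and compute and a tool call to move; the robot and the scene stay as the last step left them, time stands still between calls to the robot, and variables do not carry over. Pictures are saved under pics/ and viewed, at most 14 in all, crops included, and the job is handed in when it is done.

Besides the shell and the picture viewer there is one more tool, called after "Request:" by a JSON object that holds its "fn" and its "kwargs". carry_out: Moves the arm, as the interface text tells. Its arguments: {"type":"object","properties":{"deltas":{"type":"array","items":{"type":"object","properties":{"hand":{"type":"number"},"dp":{"type":"array","items":{"type":"number","minimum":-1,"maximum":1}},"spin":{"type":"number","minimum":-1,"maximum":1}}}},"force":{"type":"number"}},"required":["deltas"]}

```bash
mkdir -p pics; python3 - <<'E'
from bench import *
import cv2
for n in ("top","side"):
    im=camera(n); cv2.imwrite(f"pics/{n}0.png",im[:,:,::-1]); c=get_calibration(n); print(n,{k:(v.tolist() if hasattr(v,'tolist') else v) for k,v in c.items()})
print(read_state())
E
```

```text
top {'fx': 587.3930348935711, 'fy': 587.3930348935711, 'cx': 337.214166011423, 'cy': 235.16904051715716, 'R': [[-0.01773234147253625, -0.9997451910667492, -0.013968428859770048], [-0.988434979546283, 0.01963268842925102, -0.1503690418749133], [0.1506049643114092, 0.011140488496876462, -0.9885312510188081]], 't': [0.014493893911768406, 0.5808889633343989, 1.375729709619701]}
side {'fx': 485.9649277439546, 'fy': 485.9649277439546, 'cx': 316.48687561390113, 'cy': 232.84558986479533, 'R': [[0.7459582025351139, -0.66567249722749, 0.020651549711795922], [-0.31876120032401206, -0.38408922018040176, -0.8665256880838592], [0.5847543563228722, 0.6398090319588555, -0.4987050685378035]], 't': [-0.41930368742041374, 0.26265256437964696, 0.6626667803777112]}
{'time': 0.1, 'joint_positions': array([-1.3145931 ,  0.33282312, -0.06469383,  1.46082628,  0.02158742,
        1.34986749, -0.08851591]), 'joint_vel': array([-7.33642590e-05, -3.27610054e-04,  5.28367198e-04, -1.17090375e-03,
       -8.52113165e-04, -2.54183586e-03, -1.01987848e-03]), 'joint_torque': array([ 7.75918725e-04, -6.24548578e+01,  2.41993542e-02, -3.90717387e+01,
       -6.14373246e-02,  3.65762576e-02,  5.69011411e-05]), 'ee_pos': array([0.1719156 , 0.60055533, 0.22183927]), 'eef_rot': array([ 1.38953478e-01,  9.90298719e-01, -6.11386179e-04, -6.43304411e-05]), 'ft_force': array([0.09749371, 0.46243438, 0.11425846]), 'torque': array([0.0296428 , 0.02015947, 0.00321579]), 'grip_force': 0.0, 'width': 0.08673212136416154}
```

View pics/top0.png

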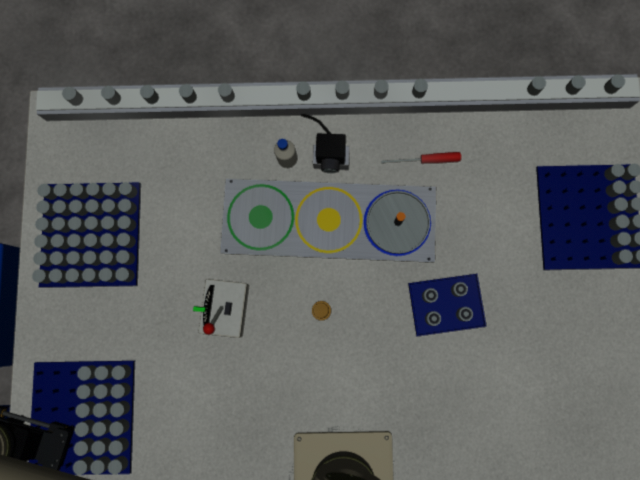

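View pics/side0.png

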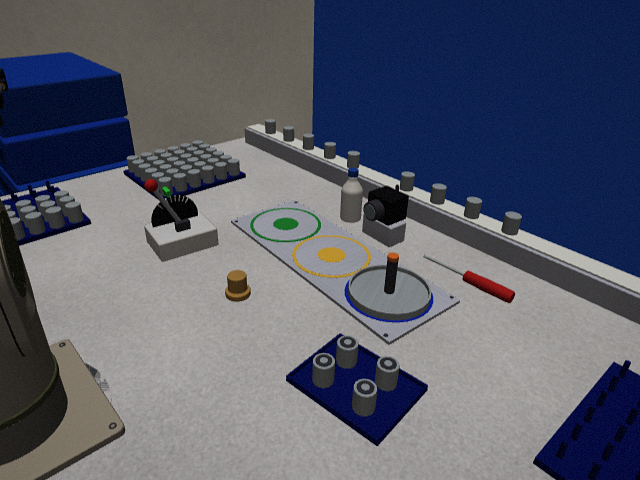

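Top view shows green, yellow and blue marks near (260,217), (329,219) and (397,222), with the carrier cap at (400,216). The four shells sit at about (431,295), (460,288), (433,319) and (466,314). The lever ball is at (209,328), the flag at (199,309) and the brass master at (321,310). The side view shows all four shells upright, the ball at (151,185) and the flag at (167,190).

```bash
cat > h.py <<'E'
from bench import *
import cv2, numpy as np
def ray(n,u,v):
    c=get_calibration(n); R=np.array(c["R"]); t=np.array(c["t"])
    d=R.T@np.array([(u-c["cx"])/c["fx"],(v-c["cy"])/c["fy"],1]); return -R.T@t,d/np.linalg.norm(d)
def onz(n,p,z):
    o,d=ray(n,*p); return (o+d*(z-o[2])/d[2])
def tri(p,q):
    (a,d),(b,e)=ray("top",*p),ray("side",*q)
    s=np.linalg.lstsq(np.c_[d,-e],b-a,rcond=None)[0]; x,y=a+s[0]*d,b+s[1]*e
    return (x+y)/2,np.linalg.norm(x-y)
def proj(n,X):
    c=get_calibration(n); p=np.array(c["R"])@X+np.array(c["t"]); return np.array([c["fx"]*p[0]/p[2]+c["cx"],c["fy"]*p[1]/p[2]+c["cy"]])
H={"green":(50,75),"blue":(108,130),"yellow":(20,32),"red":(0,6),"orange":(7,14)}
def blobs(im,col,box,smin=120,vmin=60,amin=4):
    x0,y0,x1,y1=box; h=cv2.cvtColor(im[y0:y1,x0:x1],cv2.COLOR_RGB2HSV); lo,hi=H[col]
    m=cv2.inRange(h,(lo,smin,vmin),(hi,255,255))
    if col=="red": m|=cv2.inRange(h,(174,smin,vmin),(180,255,255))
    n,l,s,c=cv2.connectedComponentsWithStats(m)
    return sorted([(int(s[i,4]),tuple((c[i]+[x0,y0]).round(2)),s[i,2:4].tolist()) for i in range(1,n) if s[i,4]>=amin],reverse=True)
E
python3 - <<'E'
from h import *
t=cv2.imread("pics/top0.png")[:,:,::-1].copy(); s=cv2.imread("pics/side0.png")[:,:,::-1].copy()
for c in("green","yellow","blue","orange","red"):
    print(c,blobs(t,c,(180,170,500,345))[:6]); print("  side",blobs(s,c,(130,165,470,430))[:4])
hsv=cv2.cvtColor(t,cv2.COLOR_RGB2HSV)
m=((hsv[...,1]<110)).astype(np.uint8); m[:275]=0;m[340:]=0;m[:,:405]=0;m[:,490:]=0
n,l,st,ce=cv2.connectedComponentsWithStats(m); print(st.tolist(),ce.round(1).tolist())
a=cv2.resize(t[270:345,180:260],None,fx=5,fy=5,interpolation=2); b=cv2.resize(t[270:345,405:490],None,fx=5,fy=5,interpolation=2)
d=cv2.resize(s[160:235,130:230],None,fx=4,fy=4,interpolation=2); d=cv2.copyMakeBorder(d,0,0,0,800-d.shape[1]-0,cv2.BORDER_CONSTANT)
u=np.hstack([a,b])[:,:800]; u=cv2.copyMakeBorder(u,0,0,0,800-u.shape[1],cv2.BORDER_CONSTANT) 
d=d[:600-u.shape[0]]
cv2.imwrite("pics/c1.png",np.vstack([u,d])[:,:,::-1])
E
```

```text
green [(397, (np.float64(260.19), np.float64(216.48)), [23, 22]), (360, (np.float64(261.73), np.float64(217.02)), [66, 65]), (56, (np.float64(198.73), np.float64(308.66)), [12, 6])]
  side [(229, (np.float64(285.32), np.float64(223.55)), [25, 12]), (226, (np.float64(285.17), np.float64(227.89)), [71, 33]), (49, (np.float64(166.39), np.float64(190.67)), [9, 11]), (4, (np.float64(296.5), np.float64(209.0)), [4, 1])]
yellow [(506, (np.float64(327.78), np.float64(219.76)), [67, 66]), (436, (np.float64(328.3), np.float64(219.19)), [24, 23])]
  side [(316, (np.float64(331.19), np.float64(254.43)), [28, 14]), (229, (np.float64(312.77), np.float64(260.97)), [65, 42]), (111, (np.float64(363.11), np.float64(252.68)), [29, 32]), (10, (np.float64(335.5), np.float64(236.0)), [10, 1])]
blue [(2602, (np.float64(445.8), np.float64(304.83)), [75, 62]), (359, (np.float64(385.58), np.float64(229.22)), [66, 66]), (6, (np.float64(430.0), np.float64(223.5)), [1, 6])]
  side [(3914, (np.float64(360.36), np.float64(392.2)), [139, 96]), (1988, (np.float64(434.37), np.float64(177.83)), [107, 42]), (334, (np.float64(385.59), np.float64(308.77)), [88, 41]), (110, (np.float64(331.49), np.float64(350.17)), [15, 21])]
orange [(62, (np.float64(400.31), np.float64(216.19)), [9, 9])]
  side [(88, (np.float64(392.83), np.float64(256.93)), [12, 9])]
red [(95, (np.float64(208.2), np.float64(328.47)), [11, 11])]
  side [(97, (np.float64(149.89), np.float64(183.29)), [13, 10]), (50, (np.float64(466.68), np.float64(275.42)), [7, 10])]
[[0, 0, 640, 480, 304582], [405, 275, 85, 65, 1847], [451, 282, 17, 15, 198], [422, 288, 16, 15, 188], [456, 307, 17, 14, 195], [425, 311, 16, 15, 190]] [[318.4, 238.9], [448.0, 312.0], [459.2, 289.0], [429.8, 295.1], [464.5, 313.7], [432.8, 318.1]]
```

View pics/c1.png

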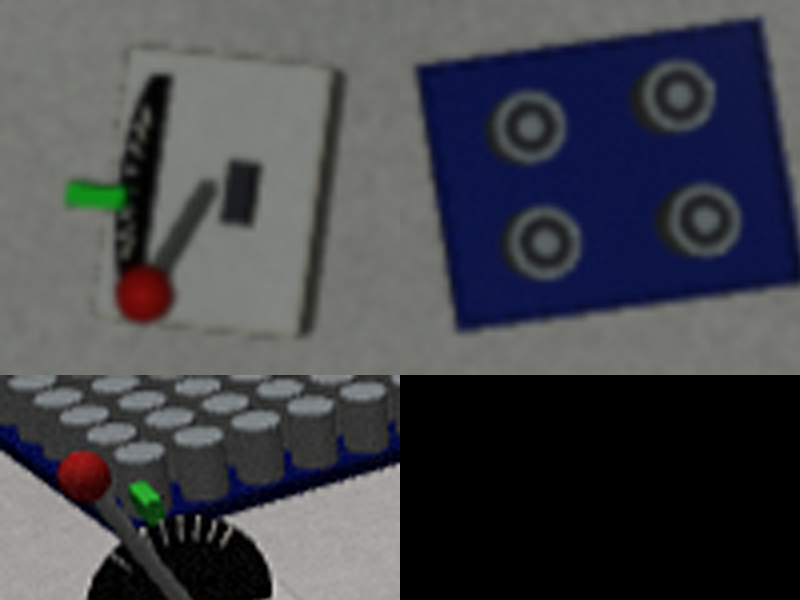

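The crop shows the shell top centres at (431.4,295.4), (460.8,289.2), (466.2,314.0) and (434.0,318.4). The dimmer's box-top corners are at about (206,279.4), (246.4,283.6), (239.4,336.6) and (199,333).

```bash
python3 - <<'E'
from h import *
np.set_printoptions(precision=4,suppress=True)
G=onz("top",(260.19,216.48),.008);Y=onz("top",(328.3,219.19),.008)
print("G",G,"Y",Y,np.linalg.norm(G-Y),"B",2*Y-G,"side",onz("side",(285.3,223.6),.008),onz("side",(331.2,254.4),.008))
print("cap",onz("top",(400.3,216.2),.094),tri((400.3,216.2),(392.8,256.9)))
S=[onz("top",p,.044) for p in [(431.4,295.4),(460.8,289.2),(466.2,314.0),(434.0,318.4)]]
for i in range(4): print("shell",S[i],np.linalg.norm(S[i]-S[i-1]))
print("ball",tri((208.2,328.47),(149.9,183.6)),"flag",tri((198.73,308.66),(166.39,190.67)))
C=np.array([onz("top",p,.045) for p in [(206,279.4),(246.4,283.6),(239.4,336.6),(199,333)]]);print(C,C.mean(0)); 
d=C[1]-C[2]+C[0]-C[3]; print("yaw base x",np.degrees(np.arctan2(d[1],d[0])),np.linalg.norm(d)/2,np.linalg.norm(C[0]-C[1]))
print("master",onz("top",(321.5,309.5),.045))
E
```

```text
G [0.6375 0.1954 0.008 ] Y [0.6272 0.0255 0.008 ] 0.1702141977707761 B [ 0.6169 -0.1444  0.008 ] side [0.6364 0.1949 0.008 ] [0.6268 0.0254 0.008 ]
cap [ 0.6154 -0.1453  0.094 ] (array([ 0.616 , -0.1456,  0.0905]), np.float64(0.00014872829964014464))
shell [ 0.432  -0.2175  0.044 ] 0.05429555550489719
shell [ 0.4454 -0.2878  0.044 ] 0.07159207232774321
shell [ 0.3867 -0.2977  0.044 ] 0.05943492050975405
shell [ 0.3778 -0.2214  0.044 ] 0.07682166707240687
ball (array([0.3637, 0.2869, 0.1568]), np.float64(0.0007676799719538316)) flag (array([0.4088, 0.3181, 0.1166]), np.float64(0.000608969120245603))
[[0.48   0.3198 0.045 ]
 [0.4681 0.2227 0.045 ]
 [0.3435 0.2386 0.045 ]
 [0.3536 0.3343 0.045 ]] [0.4113 0.2788 0.045 ]
yaw base x -6.909761134790774 0.12644462499817516 0.09775872962426649
master [0.4034 0.044  0.045 ]
```

Request:
{"fn": "carry_out", "kwargs": {"deltas": [{"hand": 60,"dp": [-0.989,-0.549,0],"spin": 0.911},{"hand": 60,"dp": [-0.989,-0.549,0],"spin": 0.911},{"hand": 60,"dp": [-0.989,-0.549,0],"spin": 0.911},{"hand": 60,"dp": [-0.989,-0.549,0],"spin": 0.911},{"hand": 60,"dp": [-0.989,-0.549,0],"spin": 0.911},{"hand": 60,"dp": [-0.989,-0.549,0],"spin": 0.911},{"hand": 60,"dp": [-0.989,-0.549,0],"spin": 0.911},{"hand": 60,"dp": [-0.989,-0.549,0],"spin": 0.911},{"hand": 60,"dp": [-0.989,-0.549,0],"spin": 0.911},{"hand": 60,"dp": [-0.989,-0.549,0],"spin": 0.911},{"hand": 60,"dp": [-0.989,-0.549,0],"spin": 0.911},{"hand": 60,"dp": [-0.989,-0.549,0],"spin": 0.911},{"hand": 60,"dp": [-0.989,-0.549,0],"spin": 0.911},{"hand": 60,"dp": [-0.989,-0.549,0],"spin": 0.911},{"hand": 60,"dp": [-0.989,-0.549,0],"spin": 0.911},{"hand": 60,"dp": [-0.989,-0.549,0],"spin": 0.911},{"hand": 60,"dp": [-0.989,-0.549,0],"spin": 0.911},{"hand": 60,"dp": [-0.989,-0.549,0],"spin": 0.911},{"hand": 60,"dp": [-0.989,-0.549,0],"spin": 0.911},{"hand": 60,"dp": [-0.989,-0.549,0],"spin": 0.911}], "force": 20}}

```text
time: 2.1
ee_pos: [0.3718, 0.4007, 0.2222]
eef_rot: [1.0, -0.001, -0.0, 0.0]
ft_force: [0.6, 0.4, -0.4]
width: 0.0599
grip_force: 0.0
```

Request:
{"fn": "carry_out", "kwargs": {"deltas": [{"hand": 60,"dp": [0.24,1,0],"spin": 0},{"hand": 60,"dp": [0.24,1,0],"spin": 0},{"hand": 60,"dp": [0.24,1,0],"spin": 0},{"hand": 60,"dp": [0.24,1,0],"spin": 0},{"hand": 60,"dp": [0.24,1,0],"spin": 0},{"hand": 60,"dp": [0.24,1,0],"spin": 0},{"hand": 60,"dp": [0.24,1,0],"spin": 0}]}}

```text
time: 2.8
ee_pos: [0.4324, 0.1496, 0.2227]
eef_rot: [1.0, 0.0, 0.0, -0.0]
ft_force: [-0.9, 1.3, -0.6]
width: 0.06
grip_force: 0.0
```

Request:
{"fn": "carry_out", "kwargs": {"deltas": [{"hand": 60,"dp": [0,1,0],"spin": 0},{"hand": 60,"dp": [0,1,0],"spin": 0},{"hand": 60,"dp": [0,1,0],"spin": 0},{"hand": 60,"dp": [0,1,0],"spin": 0},{"hand": 60,"dp": [0,1,0],"spin": 0},{"hand": 60,"dp": [0,1,0],"spin": 0},{"hand": 60,"dp": [0,1,0],"spin": 0}]}}

```text
time: 3.5
ee_pos: [0.4327, -0.0983, 0.2226]
eef_rot: [1.0, 0.001, 0.0, -0.0]
ft_force: [-0.1, 1.5, -0.1]
width: 0.06
grip_force: 0.0
```

Request:
{"fn": "carry_out", "kwargs": {"deltas": [{"hand": 60,"dp": [0,0.473,0],"spin": 0},{"hand": 60,"dp": [0,0.473,0],"spin": 0},{"hand": 60,"dp": [0,0.473,0],"spin": 0},{"hand": 60,"dp": [0,0.473,0.2],"spin": 0},{"hand": 60,"dp": [0,0.473,0.4],"spin": 0},{"hand": 60,"dp": [0,0.473,0.58],"spin": 0},{"hand": 60,"dp": [0,0.473,0.7],"spin": 0},{"hand": 60,"dp": [0,0.473,0.792],"spin": 0},{"hand": 60,"dp": [0,0.473,0.792],"spin": 0},{"hand": 60,"dp": [0,0.473,0.792],"spin": 0},{"hand": 28,"dp": [0,0.473,0.792],"spin": 0},{"hand": 28,"dp": [0,0.473,0.792],"spin": 0},{"hand": 28,"dp": [0,0.473,0.792],"spin": 0},{"hand": 28,"dp": [0,0.473,0.792],"spin": 0},{"hand": 28,"dp": [0,0.473,0.792],"spin": 0},{"hand": 28,"dp": [0,0.473,0.6],"spin": 0},{"hand": 28,"dp": [0,0.473,0.4],"spin": 0},{"hand": 28,"dp": [0,0.473,0.368],"spin": 0}], "force": 20}}

```text
time: 5.3
ee_pos: [0.4344, -0.2188, 0.1346]
eef_rot: [1.0, -0.0, 0.003, 0.0]
ft_force: [0.8, 0.2, -1.8]
width: 0.0333
grip_force: 20.0
```

Request:
{"fn": "carry_out", "kwargs": {"deltas": [{"hand": 28,"dp": [0.17,-0.08,0],"spin": 0},{"hand": 28,"dp": [0.34,-0.16,0],"spin": 0},{"hand": 28,"dp": [0.51,-0.25,0],"spin": 0},{"hand": 28,"dp": [0.68,-0.33,0],"spin": 0},{"hand": 28,"dp": [0.82,-0.4,0],"spin": 0},{"hand": 28,"dp": [0.862,-0.416,0],"spin": 0},{"hand": 28,"dp": [0.862,-0.416,0.15],"spin": 0},{"hand": 28,"dp": [0.862,-0.416,0.27],"spin": 0},{"hand": 28,"dp": [0.862,-0.416,0.34],"spin": 0},{"hand": 28,"dp": [0.862,-0.416,0.37],"spin": 0},{"hand": 28,"dp": [0.862,-0.416,0.38],"spin": 0},{"hand": 28,"dp": [0.862,-0.416,0.38],"spin": 0},{"hand": 50,"dp": [0.862,-0.416,0.38],"spin": 0},{"hand": 50,"dp": [0.862,-0.416,0.38],"spin": 0},{"hand": 50,"dp": [0.862,-0.416,0.38],"spin": 0},{"hand": 50,"dp": [0.862,-0.416,0.25],"spin": 0},{"hand": 50,"dp": [0.862,-0.416,0.1],"spin": 0},{"hand": 50,"dp": [0.862,-0.416,0],"spin": 0},{"hand": 50,"dp": [0.862,-0.416,0],"spin": 0}]}}

```text
time: 7.2
ee_pos: [0.6498, -0.114, 0.1348]
eef_rot: [1.0, 0.0, 0.003, 0.0]
ft_force: [0.1, 0.1, -0.4]
width: 0.0496
grip_force: 0.0
```

```bash
python3 - <<'E'
from h import *
t=camera("top"); s=camera("side")
print(read_state()["ee_pos"],blobs(t,"orange",(180,170,500,345))[:2],blobs(s,"orange",(130,165,470,430))[:2])
a=cv2.resize(t[170:345,340:500],None,fx=2.5,fy=2.5,interpolation=2); b=cv2.resize(s[220:430,280:440],(400,437),interpolation=2)
cv2.imwrite("pics/p2.png",np.hstack([a,b])[:,:,::-1])
E
```

```text
[ 0.64807912 -0.11301777  0.13093289] [] [(86, (np.float64(392.86), np.float64(256.87)), [11, 9])]Traceback (most recent call last):
  File "<stdin>", line 5, in <module>
    return _nx.concatenate(arrs, 1, dtype=dtype, casting=casting)
           ~~~~~~~~~~~~~~~^^^^^^^^^^^^^^^^^^^^^^^^^^^^^^^^^^^^^^^
ValueError: all the input array dimensions except for the concatenation axis must match exactly, but along dimension 0, the array at index 0 has size 438 and the array at index 1 has size 437
```

Request:
{"fn": "carry_out", "kwargs": {"deltas": [{"hand": 60,"dp": [-0.16,0.14,0],"spin": 0},{"hand": 60,"dp": [-0.32,0.28,0],"spin": 0},{"hand": 60,"dp": [-0.48,0.42,0],"spin": 0},{"hand": 60,"dp": [-0.64,0.56,0],"spin": 0},{"hand": 60,"dp": [-0.808,0.697,0],"spin": 0},{"hand": 60,"dp": [-0.808,0.697,0],"spin": 0},{"hand": 60,"dp": [-0.808,0.697,0.15],"spin": 0},{"hand": 60,"dp": [-0.808,0.697,0.3],"spin": 0},{"hand": 60,"dp": [-0.808,0.697,0.424],"spin": 0},{"hand": 60,"dp": [-0.808,0.697,0.424],"spin": 0},{"hand": 28,"dp": [-0.808,0.697,0.424],"spin": 0},{"hand": 28,"dp": [-0.808,0.697,0.424],"spin": 0},{"hand": 28,"dp": [-0.808,0.697,0.424],"spin": 0},{"hand": 28,"dp": [-0.808,0.697,0.424],"spin": 0},{"hand": 28,"dp": [-0.808,0.697,0.3],"spin": 0},{"hand": 28,"dp": [-0.808,0.697,0.1],"spin": 0},{"hand": 28,"dp": [-0.808,0.697,0],"spin": 0},{"hand": 28,"dp": [-0.808,0.697,0],"spin": 0}], "force": 20}}

```text
time: 9.1
ee_pos: [0.4478, -0.2886, 0.1341]
eef_rot: [1.0, 0.0, 0.003, 0.001]
ft_force: [0.1, -0.2, -0.3]
width: 0.0333
grip_force: 20.0
```

```bash
cat > look.py <<'E'
from h import *
import sys
t=camera("top"); s=camera("side")
print(read_state()["ee_pos"],blobs(t,"orange",(180,170,500,345))[:2],blobs(s,"orange",(130,165,470,430))[:2])
a=cv2.resize(t[170:345,340:500],(400,437),interpolation=2); b=cv2.resize(s[220:430,280:440],(400,437),interpolation=2)
cv2.imwrite(f"pics/{sys.argv[1]}.png",np.hstack([a,b])[:,:,::-1])
E
python3 look.py p2
```

```text
[ 0.44633616 -0.28709192  0.13067608] [(62, (np.float64(400.31), np.float64(216.19)), [9, 9])] []
```

View pics/p2.png

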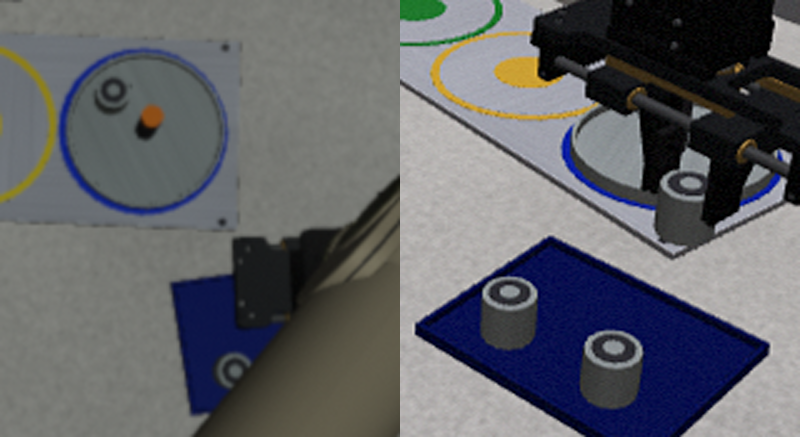

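The first shell stands in the carrier at crop (112,93), the second is held, and two are left in the tray. The cap has not moved.

Request:
{"fn": "carry_out", "kwargs": {"deltas": [{"hand": 28,"dp": [0.16,-0.09,0],"spin": 0},{"hand": 28,"dp": [0.32,-0.18,0],"spin": 0},{"hand": 28,"dp": [0.48,-0.26,0],"spin": 0},{"hand": 28,"dp": [0.64,-0.35,0],"spin": 0},{"hand": 28,"dp": [0.77,-0.42,0],"spin": 0},{"hand": 28,"dp": [0.808,-0.441,0],"spin": 0},{"hand": 28,"dp": [0.808,-0.441,0.15],"spin": 0},{"hand": 28,"dp": [0.808,-0.441,0.27],"spin": 0},{"hand": 28,"dp": [0.808,-0.441,0.34],"spin": 0},{"hand": 28,"dp": [0.808,-0.441,0.37],"spin": 0},{"hand": 28,"dp": [0.808,-0.441,0.38],"spin": 0},{"hand": 28,"dp": [0.808,-0.441,0.38],"spin": 0},{"hand": 50,"dp": [0.808,-0.441,0.38],"spin": 0},{"hand": 50,"dp": [0.808,-0.441,0.38],"spin": 0},{"hand": 50,"dp": [0.808,-0.441,0.38],"spin": 0},{"hand": 50,"dp": [0.808,-0.441,0.25],"spin": 0},{"hand": 50,"dp": [0.808,-0.441,0.1],"spin": 0},{"hand": 50,"dp": [0.808,-0.441,0],"spin": 0},{"hand": 50,"dp": [0.808,-0.441,0],"spin": 0}]}}

```text
time: 11.1
ee_pos: [0.6495, -0.1783, 0.1344]
eef_rot: [1.0, 0.0, 0.003, 0.001]
ft_force: [0.5, -0.5, -0.1]
width: 0.0499
grip_force: 0.0
```

Request:
{"fn": "carry_out", "kwargs": {"deltas": [{"hand": 60,"dp": [-0.19,0.1,0],"spin": 0},{"hand": 60,"dp": [-0.38,0.19,0],"spin": 0},{"hand": 60,"dp": [-0.57,0.29,0],"spin": 0},{"hand": 60,"dp": [-0.76,0.38,0],"spin": 0},{"hand": 60,"dp": [-0.96,0.481,0],"spin": 0},{"hand": 60,"dp": [-0.96,0.481,0],"spin": 0}]}}

```text
time: 11.7
ee_pos: [0.4032, -0.2995, 0.1296]
eef_rot: [1.0, -0.002, -0.001, -0.001]
ft_force: [-0.2, -0.1, 0.9]
width: 0.06
grip_force: 0.0
```

Request:
{"fn": "carry_out", "kwargs": {"deltas": [{"hand": 60,"dp": [-0.083,0,0],"spin": 0},{"hand": 60,"dp": [-0.083,0,0.15],"spin": 0},{"hand": 60,"dp": [-0.083,0,0.3],"spin": 0},{"hand": 60,"dp": [-0.083,0,0.424],"spin": 0},{"hand": 60,"dp": [-0.083,0,0.424],"spin": 0},{"hand": 28,"dp": [-0.083,0,0.424],"spin": 0},{"hand": 28,"dp": [-0.083,0,0.424],"spin": 0},{"hand": 28,"dp": [-0.083,0,0.424],"spin": 0},{"hand": 28,"dp": [-0.083,0,0.424],"spin": 0},{"hand": 28,"dp": [-0.083,0,0.3],"spin": 0},{"hand": 28,"dp": [-0.083,0,0.1],"spin": 0},{"hand": 28,"dp": [-0.083,0,0],"spin": 0},{"hand": 28,"dp": [-0.083,0,0],"spin": 0}]}}

```text
time: 13.0
ee_pos: [0.3891, -0.2986, 0.1337]
eef_rot: [1.0, 0.0, 0.003, 0.0]
ft_force: [0.3, 0.1, -0.9]
width: 0.0331
grip_force: 20.0
```

```bash
python3 look.py p3
```

```text
[ 0.38775368 -0.29700904  0.13061135] [(62, (np.float64(400.31), np.float64(216.19)), [9, 9])] []
```

View pics/p3.png

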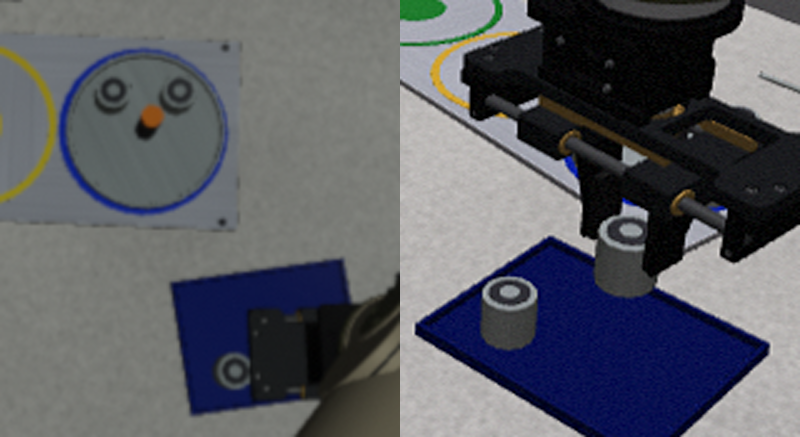

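Two shells stand in the carrier, at crop (112,93) and (178,92). The third is held and the last is at (234,370) in the tray.

Request:
{"fn": "carry_out", "kwargs": {"deltas": [{"hand": 28,"dp": [0.16,-0.1,0],"spin": 0},{"hand": 28,"dp": [0.32,-0.2,0],"spin": 0},{"hand": 28,"dp": [0.48,-0.29,0],"spin": 0},{"hand": 28,"dp": [0.64,-0.39,0],"spin": 0},{"hand": 28,"dp": [0.76,-0.46,0],"spin": 0},{"hand": 28,"dp": [0.787,-0.481,0],"spin": 0},{"hand": 28,"dp": [0.787,-0.481,0.15],"spin": 0},{"hand": 28,"dp": [0.787,-0.481,0.27],"spin": 0},{"hand": 28,"dp": [0.787,-0.481,0.34],"spin": 0},{"hand": 28,"dp": [0.787,-0.481,0.37],"spin": 0},{"hand": 28,"dp": [0.787,-0.481,0.38],"spin": 0},{"hand": 28,"dp": [0.787,-0.481,0.38],"spin": 0},{"hand": 50,"dp": [0.787,-0.481,0.38],"spin": 0},{"hand": 50,"dp": [0.787,-0.481,0.38],"spin": 0},{"hand": 50,"dp": [0.787,-0.481,0.38],"spin": 0},{"hand": 50,"dp": [0.787,-0.481,0.25],"spin": 0},{"hand": 50,"dp": [0.787,-0.481,0.1],"spin": 0},{"hand": 50,"dp": [0.787,-0.481,0],"spin": 0},{"hand": 50,"dp": [0.787,-0.481,0],"spin": 0}]}}

```text
time: 15.0
ee_pos: [0.5855, -0.1783, 0.134]
eef_rot: [1.0, 0.0, 0.003, 0.0]
ft_force: [-0.1, -1.1, 0.1]
width: 0.0498
grip_force: 0.0
```

Request:
{"fn": "carry_out", "kwargs": {"deltas": [{"hand": 60,"dp": [-0.2,0.04,0],"spin": 0},{"hand": 60,"dp": [-0.4,0.08,0],"spin": 0},{"hand": 60,"dp": [-0.6,0.13,0],"spin": 0},{"hand": 60,"dp": [-0.8,0.17,0],"spin": 0},{"hand": 60,"dp": [-0.823,0.176,0],"spin": 0},{"hand": 60,"dp": [-0.823,0.176,0],"spin": 0},{"hand": 60,"dp": [-0.823,0.176,0.15],"spin": 0},{"hand": 60,"dp": [-0.823,0.176,0.3],"spin": 0},{"hand": 60,"dp": [-0.823,0.176,0.424],"spin": 0},{"hand": 60,"dp": [-0.823,0.176,0.424],"spin": 0},{"hand": 28,"dp": [-0.823,0.176,0.424],"spin": 0},{"hand": 28,"dp": [-0.823,0.176,0.424],"spin": 0},{"hand": 28,"dp": [-0.823,0.176,0.424],"spin": 0},{"hand": 28,"dp": [-0.823,0.176,0.424],"spin": 0},{"hand": 28,"dp": [-0.823,0.176,0.3],"spin": 0},{"hand": 28,"dp": [-0.823,0.176,0.1],"spin": 0},{"hand": 28,"dp": [-0.823,0.176,0],"spin": 0},{"hand": 28,"dp": [-0.823,0.176,0],"spin": 0}]}}

```text
time: 16.8
ee_pos: [0.3791, -0.2209, 0.1322]
eef_rot: [1.0, 0.001, 0.002, -0.001]
ft_force: [1.6, -0.1, -2.1]
width: 0.033
grip_force: 20.0
```

```bash
python3 look.py p4
```

```text
[ 0.38026267 -0.22146029  0.13292672] [(62, (np.float64(400.31), np.float64(216.19)), [9, 9])] [(48, (np.float64(393.54), np.float64(255.25)), [11, 7])]
```

View pics/p4.png

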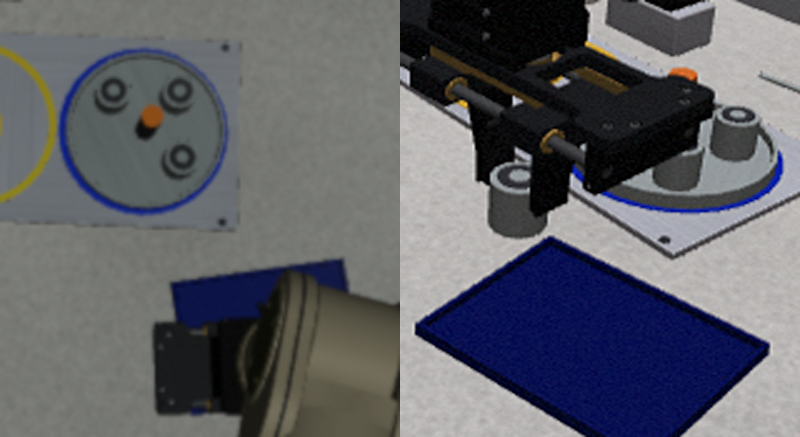

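Three shells stand in the carrier, the last at crop (181,158). The fourth is held and the tray is empty.

Request:
{"fn": "carry_out", "kwargs": {"deltas": [{"hand": 28,"dp": [0.16,-0.08,0],"spin": 0},{"hand": 28,"dp": [0.32,-0.17,0],"spin": 0},{"hand": 28,"dp": [0.48,-0.25,0],"spin": 0},{"hand": 28,"dp": [0.64,-0.34,0],"spin": 0},{"hand": 28,"dp": [0.78,-0.41,0],"spin": 0},{"hand": 28,"dp": [0.823,-0.432,0],"spin": 0},{"hand": 28,"dp": [0.823,-0.432,0.15],"spin": 0},{"hand": 28,"dp": [0.823,-0.432,0.27],"spin": 0},{"hand": 28,"dp": [0.823,-0.432,0.34],"spin": 0},{"hand": 28,"dp": [0.823,-0.432,0.37],"spin": 0},{"hand": 28,"dp": [0.823,-0.432,0.38],"spin": 0},{"hand": 28,"dp": [0.823,-0.432,0.38],"spin": 0},{"hand": 50,"dp": [0.823,-0.432,0.38],"spin": 0},{"hand": 50,"dp": [0.823,-0.432,0.38],"spin": 0},{"hand": 50,"dp": [0.823,-0.432,0.38],"spin": 0},{"hand": 50,"dp": [0.823,-0.432,0.25],"spin": 0},{"hand": 50,"dp": [0.823,-0.432,0.1],"spin": 0},{"hand": 50,"dp": [0.823,-0.432,0],"spin": 0},{"hand": 50,"dp": [0.823,-0.432,0],"spin": 0}]}}

```text
time: 18.8
ee_pos: [0.5856, -0.1139, 0.1339]
eef_rot: [1.0, 0.0, 0.003, 0.0]
ft_force: [0.7, -0.2, -0.1]
width: 0.0502
grip_force: 0.0
```

Request:
{"fn": "carry_out", "kwargs": {"deltas": [{"hand": 50,"dp": [-0.2,0,0],"spin": 0},{"hand": 50,"dp": [-0.4,0,0],"spin": 0},{"hand": 50,"dp": [-0.55,0,0],"spin": 0},{"hand": 50,"dp": [-0.55,0,0],"spin": 0},{"hand": 50,"dp": [-0.55,0,0],"spin": 0}]}}

```text
time: 19.3
ee_pos: [0.4449, -0.1122, 0.1296]
eef_rot: [1.0, 0.001, -0.0, -0.002]
ft_force: [0.5, 1.3, -0.6]
width: 0.05
grip_force: 0.0
```

```bash
python3 look.py p5
```

```text
[ 0.4469588  -0.11245007  0.1306508 ] [(62, (np.float64(400.31), np.float64(216.19)), [9, 9])] [(88, (np.float64(392.83), np.float64(256.92)), [12, 9])]
```

View pics/p5.png

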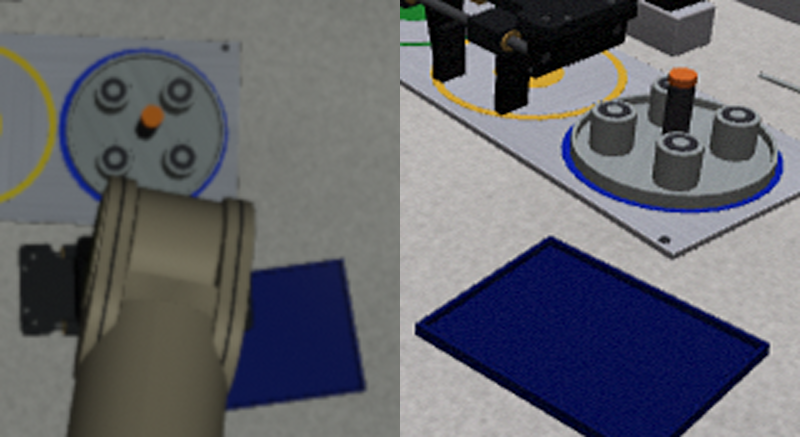

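All four shells stand in the carrier at crop (112,93), (178,92), (116,158) and (181,158). The carrier is still on the blue mark.

Request:
{"fn": "carry_out", "kwargs": {"deltas": [{"hand": 50,"dp": [0.19,0.04,0],"spin": 0},{"hand": 50,"dp": [0.38,0.08,0],"spin": 0},{"hand": 50,"dp": [0.57,0.11,0],"spin": 0},{"hand": 50,"dp": [0.679,0.128,0],"spin": 0},{"hand": 50,"dp": [0.679,0.128,0],"spin": 0},{"hand": 50,"dp": [0.679,0.128,0],"spin": 0},{"hand": 50,"dp": [0.679,0.128,0.1],"spin": 0},{"hand": 50,"dp": [0.679,0.128,0.2],"spin": 0},{"hand": 50,"dp": [0.679,0.128,0.25],"spin": 0},{"hand": 50,"dp": [0.679,0.128,0.25],"spin": 0},{"hand": 35,"dp": [0.679,0.128,0.25],"spin": 0},{"hand": 28,"dp": [0.679,0.128,0.25],"spin": 0},{"hand": 23,"dp": [0.679,0.128,0.25],"spin": 0},{"hand": 14,"dp": [0.679,0.128,0.25],"spin": 0},{"hand": 14,"dp": [0.679,0.128,0.25],"spin": 0},{"hand": 14,"dp": [0.679,0.128,0.25],"spin": 0}], "force": 30}}

```text
time: 21.0
ee_pos: [0.6164, -0.1455, 0.0685]
eef_rot: [1.0, 0.0, 0.0, 0.0]
ft_force: [-0.5, -0.5, 4.5]
width: 0.0191
grip_force: 30.0
```

Request:
{"fn": "carry_out", "kwargs": {"deltas": [{"hand": 14,"dp": [0.001,-0.01,0],"spin": 0},{"hand": 14,"dp": [0.002,-0.03,0],"spin": 0},{"hand": 14,"dp": [0.004,-0.06,0],"spin": 0},{"hand": 14,"dp": [0.007,-0.1,0],"spin": 0},{"hand": 14,"dp": [0.009,-0.14,0],"spin": 0},{"hand": 14,"dp": [0.012,-0.18,0],"spin": 0},{"hand": 14,"dp": [0.015,-0.23,0],"spin": 0},{"hand": 14,"dp": [0.018,-0.28,0],"spin": 0},{"hand": 14,"dp": [0.022,-0.33,0],"spin": 0},{"hand": 14,"dp": [0.025,-0.38,0],"spin": 0},{"hand": 14,"dp": [0.028,-0.43,0],"spin": 0},{"hand": 14,"dp": [0.032,-0.48,0],"spin": 0},{"hand": 14,"dp": [0.035,-0.53,0],"spin": 0},{"hand": 14,"dp": [0.038,-0.58,0],"spin": 0},{"hand": 14,"dp": [0.041,-0.62,0],"spin": 0},{"hand": 14,"dp": [0.043,-0.65,0],"spin": 0},{"hand": 14,"dp": [0.044,-0.67,0],"spin": 0},{"hand": 14,"dp": [0.045,-0.68,0],"spin": 0},{"hand": 14,"dp": [0.045,-0.684,0],"spin": 0},{"hand": 14,"dp": [0.045,-0.684,0],"spin": 0}]}}

```text
time: 23.0
ee_pos: [0.6274, 0.0247, 0.0685]
eef_rot: [1.0, -0.0, 0.0, 0.001]
ft_force: [-0.7, -5.2, 4.4]
width: 0.0193
grip_force: 30.0
```

```bash
python3 - <<'E'
from h import *
t=camera("top"); s=camera("side")
print(read_state()["ee_pos"],read_state()["width"])
a=cv2.resize(t[170:345,240:400],(400,437),interpolation=2); b=cv2.resize(s[190:330,250:430],(400,311),interpolation=2)
b=cv2.copyMakeBorder(b,0,126,0,0,cv2.BORDER_CONSTANT)
cv2.imwrite("pics/p6.png",np.hstack([a,b])[:,:,::-1])
E
```

```text
[0.6274439  0.02467599 0.0685337 ] 0.019515727181396103
```

View pics/p6.png

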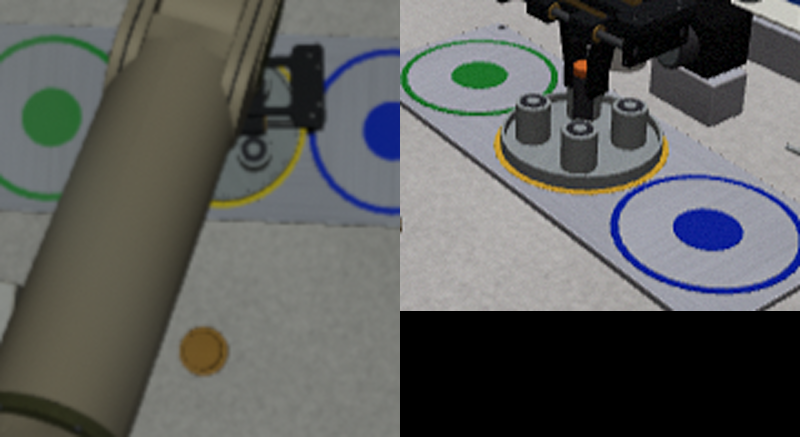

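The carrier sits centred on the yellow ring with all four shells standing.

Request:
{"fn": "carry_out", "kwargs": {"deltas": [{"hand": 22,"dp": [0,0,0],"spin": 0},{"hand": 28,"dp": [0,0,0],"spin": 0},{"hand": 45,"dp": [0,0,0],"spin": 0},{"hand": 45,"dp": [0,0,0],"spin": 0},{"hand": 45,"dp": [0,0,-0.1],"spin": 0},{"hand": 45,"dp": [0,0,-0.25],"spin": 0},{"hand": 45,"dp": [0,0,-0.4],"spin": 0},{"hand": 45,"dp": [0,0,-0.55],"spin": 0},{"hand": 45,"dp": [0,0,-0.65],"spin": 0},{"hand": 45,"dp": [0,0,-0.65],"spin": 0}]}}

```text
time: 24.1
ee_pos: [0.6287, 0.0259, 0.2341]
eef_rot: [1.0, 0.001, 0.002, -0.001]
ft_force: [0.1, 0.8, -0.4]
width: 0.045
grip_force: 0.0
```

Request:
{"fn": "carry_out", "kwargs": {"deltas": [{"hand": 45,"dp": [-0.1,-0.08,0],"spin": -0.962},{"hand": 45,"dp": [-0.2,-0.16,0],"spin": -0.962},{"hand": 45,"dp": [-0.3,-0.24,0],"spin": -0.962},{"hand": 45,"dp": [-0.4,-0.32,0],"spin": -0.962},{"hand": 45,"dp": [-0.5,-0.4,0],"spin": -0.962},{"hand": 45,"dp": [-0.6,-0.48,0],"spin": -0.962},{"hand": 45,"dp": [-0.7,-0.56,0],"spin": -0.962},{"hand": 45,"dp": [-0.8,-0.6,0],"spin": -0.962},{"hand": 45,"dp": [-0.8,-0.6,0],"spin": -0.962},{"hand": 45,"dp": [-0.8,-0.6,0],"spin": -0.962},{"hand": 45,"dp": [-0.8,-0.6,0],"spin": -0.962},{"hand": 45,"dp": [-0.8,-0.6,0],"spin": -0.962},{"hand": 45,"dp": [-0.8,-0.6,0],"spin": -0.962},{"hand": 45,"dp": [-0.8,-0.6,0],"spin": -0.962},{"hand": 45,"dp": [-0.8,-0.6,0],"spin": -0.962},{"hand": 45,"dp": [-0.8,-0.6,0],"spin": -0.962},{"hand": 45,"dp": [-0.8,-0.6,0],"spin": -0.962},{"hand": 45,"dp": [-0.8,-0.6,0],"spin": -0.962},{"hand": 45,"dp": [-0.8,-0.6,0],"spin": -0.962},{"hand": 45,"dp": [-0.8,-0.6,0],"spin": -0.962}]}}

```text
time: 26.1
ee_pos: [0.4265, 0.1758, 0.2299]
eef_rot: [0.067, 0.998, -0.0, -0.0]
ft_force: [0.5, -0.4, -0.3]
width: 0.0449
grip_force: 0.0
```

```bash
cat > look2.py <<'E'
from h import *
import sys
t=camera("top"); s=camera("side"); st=read_state()
print(st["ee_pos"],st["eef_rot"],st["joint_positions"].round(2))
o=blobs(t,"orange",(180,170,500,260))[:2];q=blobs(s,"orange",(200,165,470,430))[:2]
print("cap",o,q, [onz("top",b[1],.094) for b in o[:1]],[onz("side",b[1],.094) for b in q[:1]])
r=blobs(t,"red",(180,270,270,345))[:1];u=blobs(s,"red",(120,140,230,230))[:1]; print("ball",r,u)
if r and u: print(tri(r[0][1],u[0][1]))
a=cv2.resize(t[170:345,180:360],(400,389),interpolation=2); b=cv2.resize(s[130:300,120:390],(400,252),interpolation=2)
b=cv2.copyMakeBorder(b,0,137,0,0,cv2.BORDER_CONSTANT)
cv2.imwrite(f"pics/{sys.argv[1]}.png",np.hstack([a,b])[:,:,::-1])
E
python3 look2.py p7
```

```text
[0.42652971 0.17595551 0.23002507] [ 6.86026273e-02  9.97643933e-01  1.83359864e-04 -4.77484155e-04] [-1.73 -0.24  1.12  1.9   0.22  1.35  0.77]
cap [(62, (np.float64(327.52), np.float64(213.11)), [8, 9])] [(68, (np.float64(332.59), np.float64(220.68)), [10, 8])] [array([0.62621047, 0.02481513, 0.094     ])] [array([0.62179709, 0.02040965, 0.094     ])]
ball [] [(101, (np.float64(150.04), np.float64(183.56)), [13, 11])]
```

View pics/p7.png

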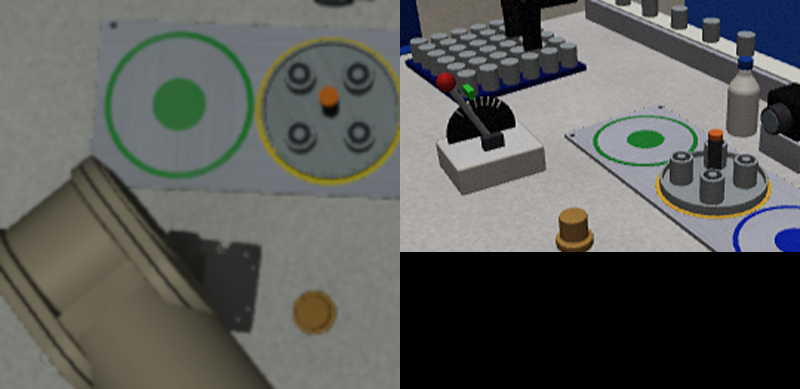

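The carrier is on the yellow mark at (0.626,0.025) with its four shells standing. The lever has not moved, with its ball at side-view (150,183.6).

Request:
{"fn": "carry_out", "kwargs": {"deltas": [{"hand": 45,"dp": [0.1,0.14,0],"spin": 0},{"hand": 45,"dp": [0.2,0.27,0],"spin": 0},{"hand": 45,"dp": [0.31,0.406,0],"spin": 0},{"hand": 45,"dp": [0.31,0.406,0],"spin": 0},{"hand": 45,"dp": [0.31,0.406,0],"spin": 0},{"hand": 45,"dp": [0.31,0.406,0.1],"spin": 0},{"hand": 45,"dp": [0.31,0.406,0.2],"spin": 0},{"hand": 45,"dp": [0.31,0.406,0.3],"spin": 0},{"hand": 45,"dp": [0.31,0.406,0.334],"spin": 0},{"hand": 45,"dp": [0.31,0.406,0.334],"spin": 0},{"hand": 38,"dp": [0.31,0.406,0.334],"spin": 0},{"hand": 32,"dp": [0.31,0.406,0.334],"spin": 0},{"hand": 22,"dp": [0.31,0.406,0.334],"spin": 0},{"hand": 22,"dp": [0.31,0.406,0.334],"spin": 0},{"hand": 22,"dp": [0.31,0.406,0.334],"spin": 0}], "force": 15}}

```text
time: 27.7
ee_pos: [0.3645, 0.2863, 0.1473]
eef_rot: [0.071, 0.998, -0.001, -0.0]
ft_force: [-3.2, -6.5, 6.0]
width: 0.0246
grip_force: 15.0
```

Request:
{"fn": "carry_out", "kwargs": {"deltas": [{"hand": 22,"dp": [-0.025,0,-0.01],"spin": 0},{"hand": 22,"dp": [-0.05,0,-0.018],"spin": 0},{"hand": 22,"dp": [-0.075,0,-0.026],"spin": 0},{"hand": 22,"dp": [-0.1,0,-0.032],"spin": 0},{"hand": 22,"dp": [-0.125,0,-0.036],"spin": 0},{"hand": 22,"dp": [-0.138,0,-0.039],"spin": 0},{"hand": 22,"dp": [-0.138,0,-0.039],"spin": 0},{"hand": 22,"dp": [-0.138,0,-0.039],"spin": 0}]}}

```text
time: 28.5
ee_pos: [0.399, 0.2818, 0.1569]
eef_rot: [0.071, 0.998, -0.0, 0.0]
ft_force: [-0.2, -4.2, 3.6]
width: 0.025
grip_force: 15.0
```

```bash
python3 - <<'E'
from h import *
s=camera("side"); t=camera("top"); print(read_state()["ee_pos"])
print(blobs(s,"red",(120,130,260,260),100,50)[:2],blobs(s,"green",(120,130,230,230))[:2],blobs(s,"orange",(200,165,470,430))[:2])
# predicted ball pixel at the aim
u=np.array([.9928,-.1201,0]);O=np.array([.4113,.2788,.055])
for a in(.5,.585,.65): X=O+.11*(np.sin(a-.7)*u+np.cos(a-.7)*np.array([0,0,1])); print(a,X,proj("side",X))
cv2.imwrite("pics/p8.png",cv2.resize(s[140:260,120:240],(600,600),interpolation=2)[:,:,::-1])
E
```

```text
[0.39888197 0.2818663  0.1569102 ]
[(46, (np.float64(162.2), np.float64(176.63)), [6, 12])] [(40, (np.float64(165.28), np.float64(190.18)), [7, 11])] [(68, (np.float64(332.6), np.float64(220.59)), [10, 8])]
0.5 [0.38960372 0.28142462 0.16280732] [162.91507992 178.46704013]
0.585 [0.39876874 0.28031592 0.16427343] [167.24177844 176.83902815]
0.65 [0.40584187 0.27946027 0.16486253] [170.59179428 175.83607858]
```

View pics/p8.png

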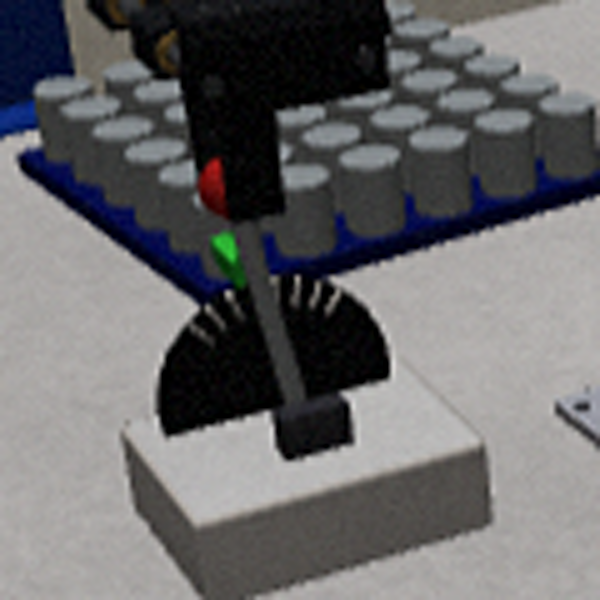

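The ball is held at about (0.399,0.281), and the rod points close to the green flag in the side view.

Request:
{"fn": "carry_out", "kwargs": {"deltas": [{"hand": 28,"dp": [0,0,0],"spin": 0},{"hand": 45,"dp": [0,0,0],"spin": 0},{"hand": 45,"dp": [0,0,0],"spin": 0},{"hand": 45,"dp": [0,0,-0.1],"spin": 0},{"hand": 45,"dp": [0,0,-0.3],"spin": 0},{"hand": 45,"dp": [-0.1,-0.15,-0.3],"spin": 0},{"hand": 45,"dp": [-0.1,-0.3,-0.3],"spin": 0},{"hand": 45,"dp": [-0.1,-0.45,-0.3],"spin": 0},{"hand": 45,"dp": [-0.1,-0.6,-0.3],"spin": 0},{"hand": 45,"dp": [-0.1,-0.75,-0.3],"spin": 0},{"hand": 45,"dp": [-0.1,-0.9,-0.3],"spin": 0},{"hand": 45,"dp": [-0.1,-0.9,-0.3],"spin": 0}]}}

```text
time: 29.8
ee_pos: [0.3922, 0.0512, 0.2318]
eef_rot: [0.075, 0.997, 0.001, -0.0]
ft_force: [0.5, -0.5, -0.5]
width: 0.0448
grip_force: 0.0
```

```bash
python3 look2.py p9; python3 - <<'E'
from h import *
print(blobs(camera("top"),"green",(180,290,230,330)))
E
```

```text
[0.3920766  0.05543018 0.23188973] [7.16823244e-02 9.97427157e-01 8.39738029e-04 7.55150414e-05] [-1.39 -0.48  0.88  2.03  0.37  1.44  0.81]
cap [(62, (np.float64(327.4), np.float64(213.11)), [8, 9])] [(69, (np.float64(332.55), np.float64(220.72)), [10, 8])] [array([0.62621621, 0.02509656, 0.094     ])] [array([0.6216162 , 0.02033721, 0.094     ])]
ball [(96, (np.float64(209.25), np.float64(313.45)), [11, 12])] [(98, (np.float64(165.29), np.float64(175.69)), [13, 10])]
(array([0.39613008, 0.28273327, 0.16671962]), np.float64(0.00016043904418065971))
[(55, (np.float64(198.64), np.float64(308.62)), [12, 6])]
```

View pics/p9.png

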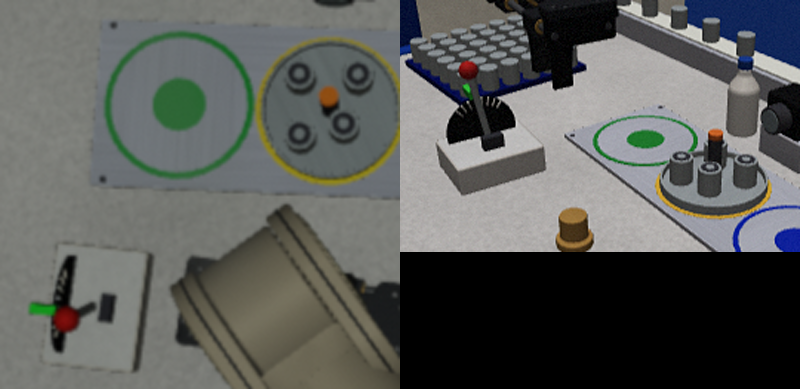

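The lever ball was measured at (0.396,0.283,0.167), about 3 mm from the aim point. One shell, at crop (344,124), has been nudged but still stands in the carrier. I'll let the dwell run and then return the lever.

Request:
{"fn": "carry_out", "kwargs": {"deltas": [{"hand": 45,"dp": [0.02,0.1,0],"spin": 0},{"hand": 45,"dp": [0.04,0.2,0],"spin": 0},{"hand": 45,"dp": [0.04,0.2,0],"spin": 0},{"hand": 45,"dp": [0.04,0.2,0],"spin": 0},{"hand": 45,"dp": [0.04,0.2,0],"spin": 0},{"hand": 45,"dp": [0.04,0.2,0],"spin": 0},{"hand": 45,"dp": [0.04,0.2,0],"spin": 0},{"hand": 45,"dp": [0.04,0.2,0],"spin": 0},{"hand": 45,"dp": [0.04,0.2,0],"spin": 0},{"hand": 45,"dp": [0.04,0.2,0],"spin": 0},{"hand": 45,"dp": [0.04,0.2,0],"spin": 0},{"hand": 45,"dp": [0.04,0.2,0],"spin": 0},{"hand": 45,"dp": [0.04,0.2,0],"spin": 0},{"hand": 45,"dp": [0.04,0.2,0],"spin": 0},{"hand": 45,"dp": [0.04,0.2,0],"spin": 0},{"hand": 45,"dp": [0.04,0.2,0],"spin": 0},{"hand": 45,"dp": [0.04,0.2,0],"spin": 0},{"hand": 45,"dp": [0.04,0.2,0],"spin": 0},{"hand": 45,"dp": [0.04,0.2,0],"spin": 0},{"hand": 45,"dp": [0.04,0.2,0],"spin": 0}]}}

```text
time: 31.95
ee_pos: [0.389, 0.1068, 0.2318]
eef_rot: [0.07, 0.998, 0.0, -0.0]
ft_force: [-0.8, -0.6, -0.3]
width: 0.0448
grip_force: 0.0
```

Request:
{"fn": "carry_out", "kwargs": {"deltas": [{"hand": 45,"dp": [0,0,0],"spin": 0},{"hand": 45,"dp": [0,0,0],"spin": 0},{"hand": 45,"dp": [0.071,0.12,0],"spin": 0},{"hand": 45,"dp": [0.071,0.3,0],"spin": 0},{"hand": 45,"dp": [0.071,0.45,0],"spin": 0},{"hand": 45,"dp": [0.071,0.6,0],"spin": 0},{"hand": 45,"dp": [0.071,0.7,0],"spin": 0},{"hand": 45,"dp": [0.071,0.7,0],"spin": 0},{"hand": 45,"dp": [0.071,0.7,0],"spin": 0},{"hand": 45,"dp": [0.071,0.7,0.1],"spin": 0},{"hand": 45,"dp": [0.071,0.7,0.2],"spin": 0},{"hand": 45,"dp": [0.071,0.7,0.28],"spin": 0},{"hand": 45,"dp": [0.071,0.7,0.3],"spin": 0},{"hand": 45,"dp": [0.071,0.7,0.3],"spin": 0}]}}

```text
time: 33.35
ee_pos: [0.396, 0.2817, 0.1568]
eef_rot: [0.071, 0.997, -0.0, -0.0]
ft_force: [-0.3, 0.2, 0.6]
width: 0.0453
grip_force: 0.0
```

Request:
{"fn": "carry_out", "kwargs": {"deltas": [{"hand": 36,"dp": [0,0,0],"spin": 0},{"hand": 30,"dp": [0,0,0],"spin": 0},{"hand": 22,"dp": [0,0,0],"spin": 0},{"hand": 22,"dp": [0,0,0],"spin": 0},{"hand": 22,"dp": [0,0,0],"spin": 0},{"hand": 22,"dp": [0.035,0,0.007],"spin": 0},{"hand": 22,"dp": [0.069,0,0.015],"spin": 0},{"hand": 22,"dp": [0.1,0,0.027],"spin": 0},{"hand": 22,"dp": [0.13,0,0.039],"spin": 0},{"hand": 22,"dp": [0.155,0,0.053],"spin": 0},{"hand": 22,"dp": [0.18,0,0.068],"spin": 0},{"hand": 22,"dp": [0.203,0,0.084],"spin": 0},{"hand": 22,"dp": [0.222,0,0.1],"spin": 0},{"hand": 22,"dp": [0.222,0,0.1],"spin": 0},{"hand": 22,"dp": [0.222,0,0.1],"spin": 0}]}}

```text
time: 34.85
ee_pos: [0.34, 0.2893, 0.1311]
eef_rot: [0.07, 0.998, -0.001, -0.001]
ft_force: [-2.8, -5.4, 0.0]
width: 0.025
grip_force: 15.0
```

```bash
python3 - <<'E'
from h import *
print(read_state()["joint_positions"].round(2),read_state()["ft_force"])
s=camera("side"); print(blobs(s,"red",(100,130,260,260),100,50)[:2])
u=np.array([.9928,-.1201,0]);O=np.array([.4113,.2788,.055])
for a in(0,.1,.2): X=O+.11*(np.sin(a-.7)*u+np.cos(a-.7)*np.array([0,0,1])); print(a,X,proj("side",X))
E
```

```text
[-1.69 -0.03  0.89  2.06  0.02  1.1   0.62] [-2.79538405 -5.35576766  0.03404954]
[(18, (np.float64(135.22), np.float64(193.61)), [3, 8])]
0 [0.34094627 0.28731076 0.13913264] [140.63235545 194.55321362]
0.1 [0.34963652 0.28625949 0.14578692] [144.46732611 190.55315264]
0.2 [0.3589429  0.28513369 0.15153408] [148.66848221 186.9049259 ]
```

Request:
{"fn": "carry_out", "kwargs": {"deltas": [{"hand": 22,"dp": [0.008,0,0.006],"spin": 0},{"hand": 22,"dp": [0.014,0,0.012],"spin": 0},{"hand": 22,"dp": [0.014,0,0.012],"spin": 0},{"hand": 22,"dp": [0.014,0,0.012],"spin": 0}]}}

```text
time: 35.3
ee_pos: [0.3388, 0.2897, 0.1295]
eef_rot: [0.071, 0.997, -0.001, 0.001]
ft_force: [1.6, -10.6, 15.1]
width: 0.0251
grip_force: 15.0
```

Request:
{"fn": "carry_out", "kwargs": {"deltas": [{"hand": 28,"dp": [0,0,0],"spin": 0},{"hand": 45,"dp": [0,0,0],"spin": 0},{"hand": 45,"dp": [0,0,0],"spin": 0},{"hand": 45,"dp": [0,0,-0.1],"spin": 0},{"hand": 45,"dp": [0,0,-0.25],"spin": 0},{"hand": 45,"dp": [0,0,-0.4],"spin": 0},{"hand": 45,"dp": [-0.15,-0.1,-0.4],"spin": 0},{"hand": 45,"dp": [-0.3,-0.2,-0.4],"spin": 0},{"hand": 45,"dp": [-0.45,-0.3,-0.4],"spin": 0},{"hand": 45,"dp": [-0.45,-0.45,-0.4],"spin": 0},{"hand": 45,"dp": [-0.45,-0.6,-0.4],"spin": 0},{"hand": 45,"dp": [-0.45,-0.6,-0.4],"spin": 0}]}}

```text
time: 36.5
ee_pos: [0.4282, 0.1225, 0.2285]
eef_rot: [0.073, 0.997, 0.001, -0.001]
ft_force: [-0.2, 0.4, 0.8]
width: 0.045
grip_force: 0.0
```

```bash
python3 look2.py p10
```

```text
[0.42786397 0.12676175 0.22889469] [ 7.06111024e-02  9.97503081e-01  1.27926500e-03 -1.97907905e-04] [-1.55 -0.27  1.02  1.94  0.24  1.36  0.84]
cap [(62, (np.float64(327.4), np.float64(213.11)), [8, 9])] [(67, (np.float64(332.66), np.float64(220.67)), [10, 8])] [array([0.62621621, 0.02509656, 0.094     ])] [array([0.62193701, 0.02034952, 0.094     ])]
ball [(94, (np.float64(208.3), np.float64(338.7)), [11, 11])] [(97, (np.float64(139.99), np.float64(192.91)), [13, 10])]
(array([0.34151182, 0.28985151, 0.14168049]), np.float64(0.0006077299938740164))
```

View pics/p10.png

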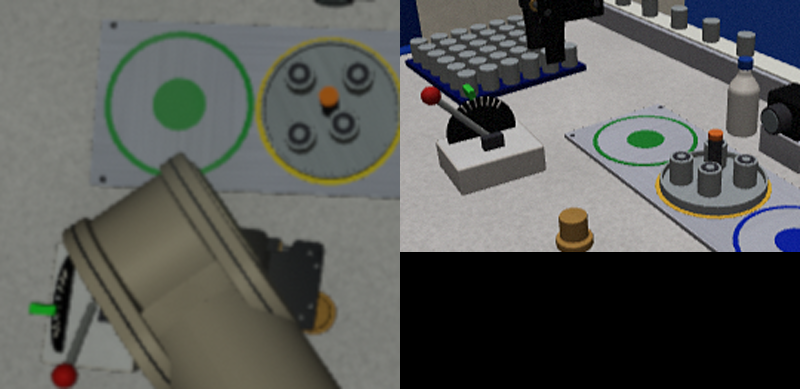

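The lever ball is at (0.3415,0.290,0.142), so it is at idle against its stop. The carrier is still on yellow with four shells standing. Next I grip the stem and slide to green.

Request:
{"fn": "carry_out", "kwargs": {"deltas": [{"hand": 45,"dp": [-0.19,-0.07,0],"spin": 0},{"hand": 45,"dp": [-0.38,-0.14,0],"spin": 0},{"hand": 45,"dp": [-0.57,-0.2,0],"spin": 0},{"hand": 45,"dp": [-0.75,-0.26,0],"spin": 0},{"hand": 45,"dp": [-0.843,-0.291,0],"spin": 0},{"hand": 45,"dp": [-0.843,-0.291,0],"spin": 0},{"hand": 45,"dp": [-0.843,-0.291,0],"spin": 0},{"hand": 45,"dp": [-0.843,-0.291,0.15],"spin": 0},{"hand": 45,"dp": [-0.843,-0.291,0.3],"spin": 0},{"hand": 45,"dp": [-0.843,-0.291,0.45],"spin": 0},{"hand": 45,"dp": [-0.843,-0.291,0.58],"spin": 0},{"hand": 45,"dp": [-0.843,-0.291,0.64],"spin": 0},{"hand": 45,"dp": [-0.843,-0.291,0.64],"spin": 0},{"hand": 35,"dp": [-0.843,-0.291,0.64],"spin": 0},{"hand": 28,"dp": [-0.843,-0.291,0.64],"spin": 0},{"hand": 23,"dp": [-0.843,-0.291,0.64],"spin": 0},{"hand": 14,"dp": [-0.843,-0.291,0.64],"spin": 0},{"hand": 14,"dp": [-0.843,-0.291,0.64],"spin": 0},{"hand": 14,"dp": [-0.843,-0.291,0.64],"spin": 0}], "force": 30}}

```text
time: 38.5
ee_pos: [0.6269, 0.0249, 0.0696]
eef_rot: [0.07, 0.998, 0.0, 0.001]
ft_force: [-1.7, 0.2, 6.6]
width: 0.0194
grip_force: 30.0
```

```bash
python3 - <<'E'
from h import *
st=read_state();print(st["ee_pos"],st["eef_rot"].round(4),st["width"])
s=camera("side");print(blobs(s,"orange",(200,165,470,430))[:2])
E
```

```text
[0.62687803 0.02486468 0.0695915 ] [7.040e-02 9.975e-01 2.000e-04 5.000e-04] 0.019421179265733085
[(35, (np.float64(330.06), np.float64(220.0)), [5, 9])]
```

Request:
{"fn": "carry_out", "kwargs": {"deltas": [{"hand": 14,"dp": [0.001,0.01,0],"spin": 0},{"hand": 14,"dp": [0.002,0.03,0],"spin": 0},{"hand": 14,"dp": [0.005,0.06,0],"spin": 0},{"hand": 14,"dp": [0.008,0.1,0],"spin": 0},{"hand": 14,"dp": [0.011,0.14,0],"spin": 0},{"hand": 14,"dp": [0.014,0.18,0],"spin": 0},{"hand": 14,"dp": [0.017,0.23,0],"spin": 0},{"hand": 14,"dp": [0.021,0.28,0],"spin": 0},{"hand": 14,"dp": [0.025,0.33,0],"spin": 0},{"hand": 14,"dp": [0.028,0.38,0],"spin": 0},{"hand": 14,"dp": [0.032,0.43,0],"spin": 0},{"hand": 14,"dp": [0.036,0.48,0],"spin": 0},{"hand": 14,"dp": [0.04,0.53,0],"spin": 0},{"hand": 14,"dp": [0.043,0.58,0],"spin": 0},{"hand": 14,"dp": [0.046,0.62,0],"spin": 0},{"hand": 14,"dp": [0.049,0.65,0],"spin": 0},{"hand": 14,"dp": [0.05,0.67,0],"spin": 0},{"hand": 14,"dp": [0.051,0.68,0],"spin": 0},{"hand": 14,"dp": [0.051,0.681,0],"spin": 0},{"hand": 14,"dp": [0.051,0.681,0],"spin": 0}]}}

```text
time: 40.55
ee_pos: [0.6384, 0.1936, 0.0696]
eef_rot: [0.071, 0.997, -0.001, 0.001]
ft_force: [0.2, -4.7, 5.3]
width: 0.0192
grip_force: 30.0
```

Request:
{"fn": "carry_out", "kwargs": {"deltas": [{"hand": 14,"dp": [0,0,0],"spin": 0},{"hand": 22,"dp": [0,0,0],"spin": 0},{"hand": 28,"dp": [0,0,0],"spin": 0},{"hand": 45,"dp": [0,0,0],"spin": 0},{"hand": 45,"dp": [0,0,0],"spin": 0},{"hand": 45,"dp": [0,0,-0.1],"spin": 0},{"hand": 45,"dp": [0,0,-0.25],"spin": 0},{"hand": 45,"dp": [0,0,-0.45],"spin": 0},{"hand": 45,"dp": [0,0,-0.65],"spin": 0},{"hand": 45,"dp": [0.2,-0.2,-0.65],"spin": 0},{"hand": 45,"dp": [0.4,-0.4,-0.65],"spin": 0},{"hand": 45,"dp": [0.6,-0.6,-0.65],"spin": 0},{"hand": 45,"dp": [0.75,-0.8,-0.65],"spin": 0},{"hand": 45,"dp": [0.75,-1,-0.65],"spin": 0},{"hand": 45,"dp": [0.75,-1,-0.65],"spin": 0},{"hand": 45,"dp": [0.75,-1,-0.65],"spin": 0}]}}

```text
time: 42.15
ee_pos: [0.4338, 0.0021, 0.2328]
eef_rot: [0.068, 0.998, 0.001, 0.001]
ft_force: [1.0, 0.3, -1.6]
width: 0.0451
grip_force: 0.0
```

```bash
python3 look2.py p11
```

```text
[ 0.4321508  -0.00398551  0.23300314] [7.35199464e-02 9.97277507e-01 5.68351270e-03 2.98489276e-04] [-1.33 -0.4   1.02  1.96  0.34  1.41  1.02]
cap [(54, (np.float64(255.39), np.float64(209.39)), [8, 8])] [(49, (np.float64(285.55), np.float64(192.06)), [8, 7])] [array([0.63856854, 0.19430116, 0.094     ])] [array([0.63300096, 0.18817012, 0.094     ])]
ball [(94, (np.float64(208.3), np.float64(338.7)), [11, 11])] [(97, (np.float64(139.99), np.float64(192.91)), [13, 10])]
(array([0.34151182, 0.28985151, 0.14168049]), np.float64(0.0006077299938740164))
```

View pics/p11.png

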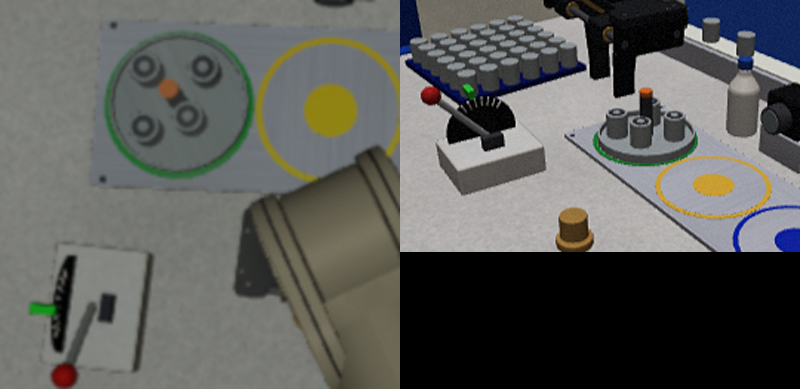

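The carrier cap is at (0.6386,0.1943), within 2 mm of the green centre. All four shells are standing, the lever is at idle and the arm is clear.

```bash
python3 -c "
from bench import *
print(close_job())"
```

```text
the job is handed in; nothing more can be done
None
```

The job is handed in; the last pictures show all four shells standing in the carrier on the green outfeed mark (about 2 mm off centre) and the lever at idle, after about 5 s at the set mark; no verdict was returned.

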